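# Move a hand printing block from one click-in dock to the other

### The job

The hand printing block is clicked into one of the two metal docks. Press the thumb pad of that dock's spring catch so that the block springs loose, slide it back and lift it out, then set it into the open end of the empty dock and slide it in under the lips until the catch clicks behind it, and let go. Feel your way and do not force anything: never push or press hard on the docks or ram the block into the stops, and leave the other things on the table where they are.

Things in the scene. Friction and masses are not known exactly. Their poses are not given: they have to be found in the camera images.
- stamp: the hand printing block: aluminium sole 80 (x) x 64 (y) x 8 mm, on it a dark wood block 76 x 40 mm up to z 20 mm, a short brass neck, and on top an upright wooden grip 60 (x) x 22 (y) mm from z 24 to 62 mm. Mass 0.4 to 0.5 kg. Origin: centre of the sole's underside, z up, x along the long side. It is the same either way round.
- stamp_grip (a point): the middle of the block's wooden grip, 44 mm above the sole's underside; pinch the grip here from above across its 22 mm (the block's y)
- dock_a: the metal dock that holds the block at the start. Base plate 260 (x, from -120 to +140) x 100 (y) x 16 mm. Origin: on its underside; +x is the sliding-in direction, z up; the top face (z 16 mm) is the sliding floor. At the +x end a fixed grey stop head carries a spring ejector plunger, two hard stops and the spring catch. Clicked home, the block's origin is at x +29, y 0, z 16 mm
- dock_b: the empty dock, built the same, same axes, but its stop head (with ejector, hard stops and catch) was clamped by hand 4 mm nearer to 24 mm farther: the block clicks home with its origin anywhere from x +25 to +53 mm: feel for it. Pushing in takes 5 N from first touch of the ejector, 9 N at the click, plus up to 5 N of friction; rigid stops come 3 mm after the click; over 20 N is too hard
- open_a (a point): dock_a's open end, on the floor, 65 mm to -x of its origin. Here nothing covers the block: with the block's origin at this point or up to 10 mm farther back it can be lifted straight out. To take the block out, press the catch: the ejector throws the block back about 20 mm, far enough that it cannot click in again by itself; then draw it back to here
- open_b (a point): dock_b's open end, on the floor, 65 mm to -x of its origin: set the block's origin down here, in line with the dock. Low kerbs, 8 mm high, stand 40 mm to either side; the plate ends 55 mm behind
- mouth_b (a point): mouth of dock_b's channel, on the floor. A funnel over the 35 mm before it narrows to the channel: 68 mm wide, 100 mm long (to +x), under two lips (underside 10, top 15 mm above the floor, 46 mm slot between). Near the mouth the catch's ramped nose stands 5 mm out of the floor; the block slides over it, pushing it down, and it snaps up behind the sole
- pad_a (a point): middle of the top face of dock_a's thumb pad: black, 26 (x) x 22 (y) mm, its top 35 mm above the table, 63 mm to the -y side of the dock's middle line, level with the rear edge of the clicked-in block. Push straight down
- catch_a (a joint): dock_a's catch, m: 0 fully up, 0.007 fully down; it frees the block from about 0.005 on. It takes about 2 N alone, up to 10 N with the block bearing on it
- ejector_a (a joint): dock_a's ejector plunger, m: 0 fully out, about 0.021 with the block clicked in
- catch_b (a joint): dock_b's catch, m: 0 fully up, about 0.004 while the block's sole lies over the nose
- ejector_b (a joint): dock_b's ejector plunger, m: 0 fully out, about 0.021 with the block clicked in, about 0.024 when the sole meets the hard stops
- ink_jar: bystander: small glass ink jar, 36 mm across, 45 mm tall, standing between the docks. Origin: underside. Leave it where it is
- ink_tin: bystander: round ink tin, 70 mm across, 75 mm tall, beyond the docks. Origin: underside. Leave it where it is
- solvent_tin: bystander: tall grey solvent bottle, 84 mm across, 170 mm tall. Origin: underside. Leave it where it is
- brayer: bystander: rubber ink roller 110 mm wide with a wooden handle, lying flat, about 180 mm long and 38 mm high. Origin: underside. Leave it where it is
- palette_knife: bystander: palette knife, 260 mm long, lying flat. Origin: underside. Leave it where it is
- gouge: bystander: small carving gouge, 140 mm long, lying flat. Origin: underside. Leave it where it is
- lino_block: bystander: loose mounted lino block, 100 x 75 x 22 mm. Origin: underside. Leave it where it is
Things that resemble listed ones, but are neither listed nor needed, are in the scene too. What is meant by the stamp is not green or turquoise, and is the larger of those in its own colour.

How it is judged:
By the outcome, as a careful person would: the job done as asked, in the order asked, and still so for the second after the job is handed in, with the robot touching nothing.
It also fails if it takes over 72 s, if anything falls off the work surface, if the arm or the gripper's body presses on something with over 40 N, if the wrist force passes 120 N, or if a joint passes its speed limit or range.

### The arm

A 6-joint arm with a two-finger parallel gripper is mounted at the origin on the work surface. World frame = base frame: x ahead of the robot, y to its left, z up, the work surface at z = 0. Lengths are in m, angles in rad, forces in N, time in s.
With the tool pointing down it reaches from about 0.325 to 0.9 m from the base axis. Payload 3.5 kg.
Tool frame: the origin (TCP) lies on the mounting face of the last link; the fingertips stand 173 mm ahead of it and the grasp point (between the pads) lies 155 mm ahead of it (ctrl.hold_point_z is the distance from the TCP to the grasp point, in m); z points along the fingers, y is the line along which they close (so a half turn about z gives the same grasp; the last joint's range is limited). The gripper opens to 85 mm and grips with 20 to 120 N. Pads are 22 mm wide; open, the fingers measure 114 mm over their backs; the gripper's body (76 mm by 85 mm) begins 54 mm behind the grasp point. The pads swing forward as they close: fully open they stand 13 mm farther back than shut.
Start: joints at [1.189, 0.276, -0.026, 1.268, 0, 1.467], TCP at [0.172, 0.601, 0.405] pointing down, gripper open.
Joint ranges: [-3.12, 3.12], [-0.85, 1.88], [-1.08, 1.24], [-1.95, 2.15], [-1.57, 1.53], [-3.14, 3.14]. Speed limits (rad/s): [2.57, 2.57, 3.14, 3.14, 3.14, 3.14].

### API

Orientations are given as a rotation vector (axis times angle).
In Python, from rig import sensors, imaging, ctrl, finder gives the robot as it stands.
- The arm moves only by the shell command python3 -m jog 'ROWS' [OPENING] [FORCE]. ROWS is JSON, a list of rows, each a list of 6 numbers: the shift along the tool's x, y, z in m, then the turn, a rotation vector about the tool's x, y, z in degrees. In form: [[x, y, z, rx, ry, rz], ...]. A call has 1 to 5 rows; each row shifts and turns the commanded pose from where the row before left it, along the tool's axes as they then stand; what a row does not reach is not made up. A row lasts 1/8 s, in which the tool goes at most 62.5 mm and 10.7 degrees, less where a joint would pass 70% of its speed; a pose out of reach is approached as far as the arm can. A call with a gripper value outside its range is refused whole. OPENING is the gripper command: -1 is shut, 1 is fully open, values between are in proportion, set as the call begins (- or left out, the last holds). The fingers move at their own pace and stop on an object; FORCE is the grip in N (left out, the last holds). Time passes only in rows, so rows that do not move let the fingers close. It gives the time, the measured TCP pose, the force, the opening and the grip force at its end, in the units of the state.
- sensors.state(): the state, without advancing time (a new reading comes with each control period).
- imaging.get_image(name): name is "scene" or "top"; returns the picture (400x640x3 uint8, red, green, blue); there is no depth.
- imaging.camera_model(name): a dict with "K" (3x3 intrinsics, pixels), "R" (3x3) and "t" (3): a world point X has camera coordinates R X + t. Camera axes: x right, y down, z forward; pixel columns grow to the right and rows downward; lengths in m; the calibration is good to about 2 mm. A picture is of the moment at which its call begins. camera_model takes no time and is no camera call.
- ctrl.finish_job(): hands the job in; it is judged then, once.
Trained networks look in the newest picture that a camera, given by its name, has taken for a name from the list of things; names that differ only in an ending like _2 or _b are one class to them, and where a whole thing is asked for, a point or a joint stands for the part that bears it (a point fixed in the world has none). Each returns a list of dicts, best first, with "conf" (0 to 1); they miss things now and then, are a little off and sometimes report something else, mostly with a low value. They report only what shows in the picture. A call takes as long as a camera call. They do not tell look-alikes from the thing itself.
- finder.search_frame(camera, label): "box" ([left, top, right, bottom] in pixels, round what is visible of it).
The state is a dict: "time": time; "joint_positions": joint angles; "joint_vel": joint speeds; "effort": joint torques, N m; "ee_pos": TCP position; "orientation": TCP orientation; "contact_force": force on the tool from outside, world axes, zero at the start; "moment": the same for the moment, N m; "opening": finger opening in m; "finger_force": force on a finger pad.
Only numpy, scipy, OpenCV 4.12 (cv2) and the standard library are available. Lean on these libraries where they do the work, as an engineer would, in place of code of your own. Each camera call takes 0.05 s, during which the arm holds its last target. There are 200 camera calls.

## Working session

There is one attempt and no reset: what is moved stays moved. The work goes in short steps, Python scripts to look and compute and a shell command to move; the robot and the scene stay as the last step left them, time stands still between calls to the robot, and variables do not carry over. Pictures are saved under pics/ and viewed, at most 10 in all, crops included, and the job is handed in when it is done.

```bash
mkdir -p pics; ls
python3 - <<'E'
from rig import sensors, imaging, ctrl, finder
import cv2, numpy as np
for n in("scene","top"):
    im=imaging.get_image(n); cv2.imwrite(f"pics/{n}0.png",im[:,:,::-1])
    m=imaging.camera_model(n); print(n,np.round(m["K"],1).tolist(),np.round(m["R"],4).tolist(),np.round(m["t"],4).tolist())
for l in("stamp","dock_a","pad_a","stamp_grip"):
    print(l,[(np.round(d["box"]).tolist(),round(d["conf"],2)) for d in finder.search_frame("top",l)][:4])
s=sensors.state();print(s["time"],s["ee_pos"],s["orientation"],s["opening"],ctrl.hold_point_z)
E
```

```text
pics
scene [[379.1, 0.0, 326.4], [0.0, 379.1, 196.3], [0.0, 0.0, 1.0]] [[0.4373, 0.8992, 0.0096], [0.5392, -0.2536, -0.8031], [-0.7197, 0.3564, -0.5958]] [-0.2443, -0.2538, 1.3708]
top [[485.1, 0.0, 320.1], [0.0, 485.1, 204.0], [0.0, 0.0, 1.0]] [[0.0124, -0.9998, 0.0123], [-0.9846, -0.0144, -0.1744], [0.1745, -0.0099, -0.9846]] [-0.0259, 0.5665, 1.5193]
stamp [([266.0, 185.0, 283.0, 211.0], 0.8), ([272.0, 263.0, 302.0, 292.0], 0.66), ([310.0, 167.0, 332.0, 189.0], 0.51), ([313.0, 197.0, 326.0, 211.0], 0.18)]
dock_a [([255.0, 166.0, 297.0, 247.0], 0.71), ([340.0, 162.0, 393.0, 241.0], 0.57), ([429.0, 178.0, 463.0, 208.0], 0.2)]
pad_a [([273.0, 204.0, 297.0, 215.0], 0.54)]
stamp_grip [([273.0, 265.0, 300.0, 290.0], 0.95), ([311.0, 171.0, 330.0, 187.0], 0.71), ([265.0, 188.0, 286.0, 212.0], 0.65), ([218.0, 206.0, 235.0, 224.0], 0.51)]
0.3 [0.17196188 0.60075044 0.40428894] [-4.36565180e-01 -3.11091196e+00  1.22450725e-03] 0.08555020641098621 0.1547
```

View pics/top0.png

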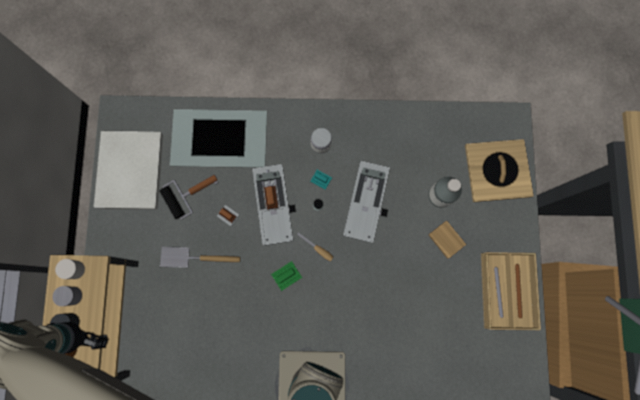

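View pics/scene0.png

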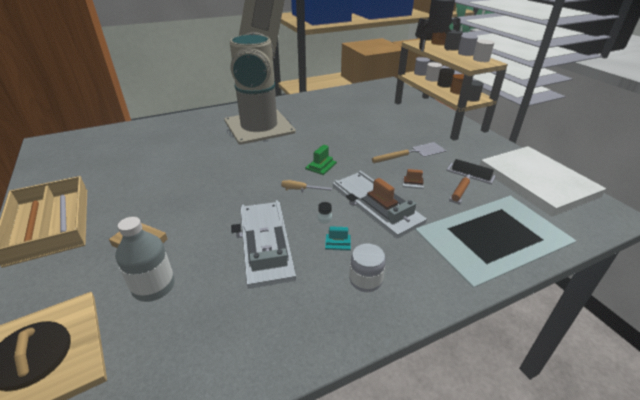

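The dock at top-view (271,205) holds the reddish block, and the empty dock is at (367,202). The jar is between them at (318,204). A small look-alike sits at (228,214), with green and turquoise ones elsewhere. I'll zoom in next.

Run:
```python
import cv2, numpy as np
t=cv2.imread("pics/top0.png"); s=cv2.imread("pics/scene0.png")
a=cv2.resize(t[155:255,245:400],None,fx=5,fy=5,interpolation=cv2.INTER_CUBIC)
cv2.imwrite("pics/c1.png",a)
b=cv2.resize(s[165:290,225:430],None,fx=3.8,fy=3.8,interpolation=cv2.INTER_CUBIC)
cv2.imwrite("pics/c2.png",b)
```

```text
(no output)
```

View pics/c1.png

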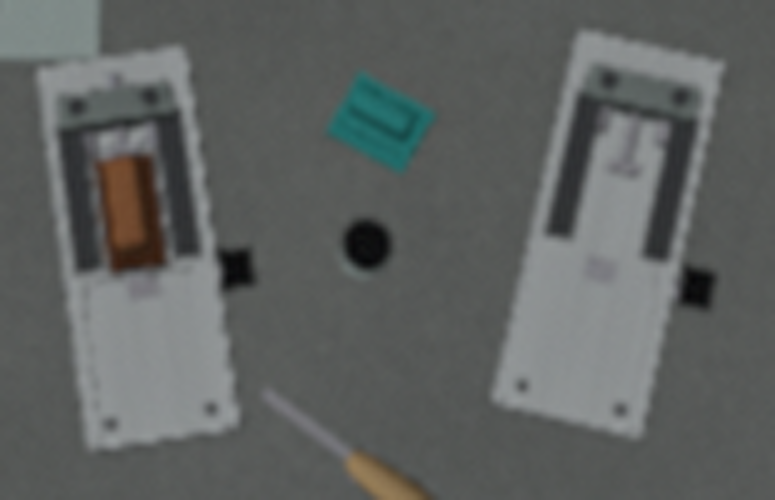

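View pics/c2.png

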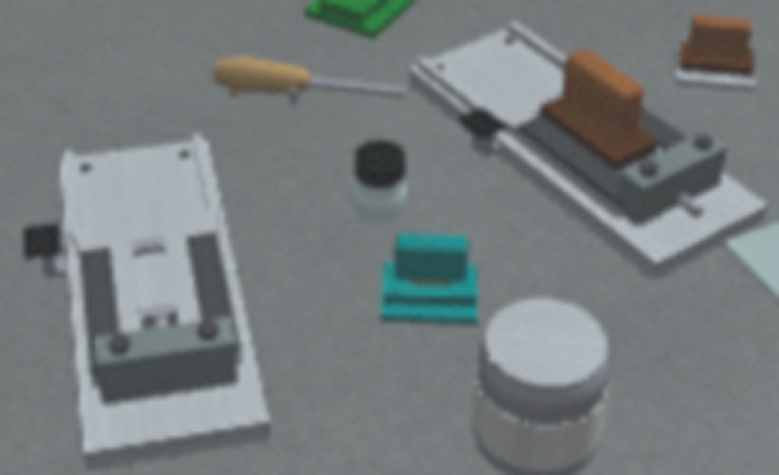

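```bash
cat > h.py <<'E'
import numpy as np
from rig import imaging
from scipy.optimize import least_squares
M={n:imaging.camera_model(n) for n in("top","scene")}
def proj(n,X):
    m=M[n];c=np.asarray(m["R"])@X+np.asarray(m["t"]);p=np.asarray(m["K"])@c;return p[:2]/p[2]
def c1(u,v):return("top",np.array([(u+.5)/5-.5+245,(v+.5)/5-.5+155]))
def c2(u,v):return("scene",np.array([(u+.5)/3.8-.5+225,(v+.5)/3.8-.5+165]))
def w(p,X):
    c,s=np.cos(p[2]),np.sin(p[2]);return np.array([p[0]+c*X[0]-s*X[1],p[1]+s*X[0]+c*X[1],X[2]])
E
cat > fit.py <<'E'
from h import *
cor=[(.14,.05,.016),(.14,-.05,.016),(-.12,-.05,.016),(-.12,.05,.016)]
A=[(c1(*q),k) for q,k in zip([(38,68),(185,46),(238,427),(88,450)],cor)]+[(c2(765,203),cor[0]),(c2(655,245),cor[1]),(c1(238,268),(-.011,-.063,.035)),(c2(480,121),(-.011,-.063,.035)),(c1(123,203),(.029,0,.078))]
B=[(c1(*q),k) for q,k in zip([(577,30),(722,62),(641,437),(492,403)],cor)]+[(c2(85,440),cor[1]),(c2(267,420),cor[0]),(c1(696,286),(None,-.063,.035)),(c2(42,240),(None,-.063,.035))]
for nm,L,p0 in(("A",A,(.5,.13,.1,0)),("B",B,(.5,-.14,-.2,0))):
    def r(p):
        return np.concatenate([proj(c[0],w(p,(p[3]-.04 if X[0] is None else X[0],)+X[1:]))-c[1] for c,X in L])
    def rr(p): return np.append(r(p),0.001*p[3])
    s=least_squares(rr,p0,loss="soft_l1");print(nm,s.x[:3].round(4),np.degrees(s.x[2]).round(2),"home",s.x[3].round(4));print(r(s.x).reshape(-1,2).round(1).tolist())
    for k,X in dict(pad=(-.011,-.063,.035),home=(.029,0,.016),open=(-.065,0,.016),mouth=(-.0,0,.016)).items(): print(k,w(s.x,X).round(4))
E
python3 fit.py
```

```text
A [0.5601 0.1383 0.1611] 9.23 home 0.0
[[-0.1, 0.2], [0.2, 0.4], [0.3, 0.8], [-0.1, 0.7], [0.1, -0.6], [-0.5, 3.7], [-0.6, -1.5], [1.8, 0.2], [0.4, -0.2]]
pad [0.5593 0.0744 0.035 ]
home [0.5887 0.143  0.016 ]
open [0.4959 0.1279 0.016 ]
mouth [0.5601 0.1383 0.016 ]
B [ 0.576  -0.1695 -0.223 ] -12.77 home 0.0256
[[0.2, -0.2], [0.3, 0.3], [-0.1, 0.4], [-0.2, 0.1], [-0.3, 2.2], [0.7, -0.8], [0.4, -0.4], [0.1, -0.5]]
pad [ 0.5513 -0.2285  0.035 ]
home [ 0.6043 -0.1759  0.016 ]
open [ 0.5126 -0.1551  0.016 ]
mouth [ 0.576  -0.1695  0.016 ]
```

```bash
cat > fit2.py <<'E'
from h import *
exec(open("fit.py").read().split("for nm")[0])
A[5]=(c2(656,257),cor[1]); B[4]=(c2(85,447),cor[1])
for nm,L,p0,pp in(("A",A,(.5,.13,.1),(6,7)),("B",B,(.5,-.14,-.2),(6,7))):
    P=[l for i,l in enumerate(L) if i not in pp]
    r=lambda p:np.concatenate([proj(c[0],w(p,X))-c[1] for c,X in P])
    s=least_squares(r,p0,loss="soft_l1");print(nm,s.x.round(4),np.degrees(s.x[2]).round(2));print(r(s.x).reshape(-1,2).round(1).tolist())
    q=least_squares(lambda X:np.concatenate([proj(L[i][0][0],X)-L[i][0][1] for i in pp]),(.5,0,.03))
    d=q.x-w(s.x,(0,0,0));c,n=np.cos(s.x[2]),np.sin(s.x[2])
    print("pad tri",q.x.round(4),"in dock",(c*d[0]+n*d[1]).round(4),(-n*d[0]+c*d[1]).round(4),"home",w(s.x,(.029,0,.016)).round(4),"open",w(s.x,(-.065,0,0)).round(4))
from scipy.spatial.transform import Rotation as R
print(R.from_rotvec([-4.36565180e-01,-3.11091196e+00,1.22450725e-03]).as_matrix().round(3))
E
python3 fit2.py
```

```text
A [0.5611 0.1388 0.1622] 9.29
[[-0.2, -0.1], [0.0, 0.1], [0.2, 0.5], [-0.2, 0.4], [0.5, -0.5], [-0.3, 0.8], [0.3, -0.6]]
pad tri [0.5544 0.0722 0.033 ] in dock -0.0174 -0.0647 home [0.5898 0.1435 0.016 ] open [0.497  0.1283 0.    ]
B [ 0.5763 -0.1697 -0.2223] -12.74
[[0.3, -0.3], [0.3, 0.1], [-0.1, 0.3], [-0.1, -0.0], [-0.3, 0.6], [0.7, -0.6]]
pad tri [ 0.5469 -0.2277  0.0325] in dock -0.016 -0.063 home [ 0.6046 -0.1761  0.016 ] open [ 0.5129 -0.1554  0.    ]
[[-0.961  0.275 -0.   ]
 [ 0.275  0.961 -0.001]
 [ 0.    -0.001 -1.   ]]
```

```bash
cat > go.py <<'E'
# usage: go.py A|B dockx docky graspz|tipz val : prints needed tool shift & turn
import sys,numpy as np
from h import w
from rig import sensors
from scipy.spatial.transform import Rotation as R
D={"A":(.5611,.1388,.1622),"B":(.5763,-.1697,-.2223)}
d=D[sys.argv[1]];x,y,tz=map(float,sys.argv[2:5])
s=sensors.state();Q=R.from_rotvec(s["orientation"]).as_matrix()
T=np.array([[-np.cos(d[2]),-np.sin(d[2]),0],[-np.sin(d[2]),np.cos(d[2]),0],[0,0,-1]])
e=w(d,(x,y,tz))-s["ee_pos"]
c=T.T@(w(d,(0,0,0))*0+s["ee_pos"]-w(d,(0,0,0)))
print("t",round(s["time"],2),"dock xyz mm",(c*[-1e3,1e3,-1e3]).round(1),"shift now-tool",(Q.T@e).round(4),"shift after-turn",(T.T@e).round(4),"turn deg",np.degrees(R.from_matrix(Q.T@T).as_rotvec()).round(2),"F",np.round(s["contact_force"],1),"op",round(s["opening"],4),"ff",np.round(s["finger_force"],1))
E
python3 -m jog '[[0,0,0,0,0,-8.4],[0,0,0,0,0,-8.4],[0,0,0,0,0,-8.5]]' -1 40; python3 go.py A -.0155 -.063 .24
```

```text
time: 0.68
ee_pos: [0.1725, 0.6009, 0.4127]
orientation: [-0.262, 3.125, 0.008]
contact_force: [1.1, -7.0, 33.0]
opening: 0.0321
finger_force: 16.5
t 0.68 dock xyz mm [-308.9  518.8  412.7] shift now-tool [-0.2895 -0.584   0.1717] shift after-turn [-0.2934 -0.5818  0.1727] turn deg [0.27 0.35 0.28] F [ 1.1 -7.  33. ] op 0.0321 ff 16.5
```

Run:
```python
from rig import imaging,sensors
import cv2,numpy as np
a=imaging.get_image("top")[220:400,20:240,::-1];b=imaging.get_image("scene")[0:160,220:540,::-1]
a=cv2.resize(a,(440,360));b=cv2.resize(b,(640,320))[:, 280:]
o=np.zeros((360,800,3),np.uint8);o[:,:440]=a;o[:320,440:]=b
cv2.imwrite("pics/g.png",o);s=sensors.state();print({k:np.round(s[k],3) for k in("time","ee_pos","contact_force","moment","opening","finger_force")})
```

```text
{'time': np.float64(0.775), 'ee_pos': array([0.173, 0.602, 0.414]), 'contact_force': array([ 1.086,  3.237, 25.608]), 'moment': array([-1.138, -0.029, -0.075]), 'opening': np.float64(0.016), 'finger_force': np.float64(13.777)}
```

View pics/g.png

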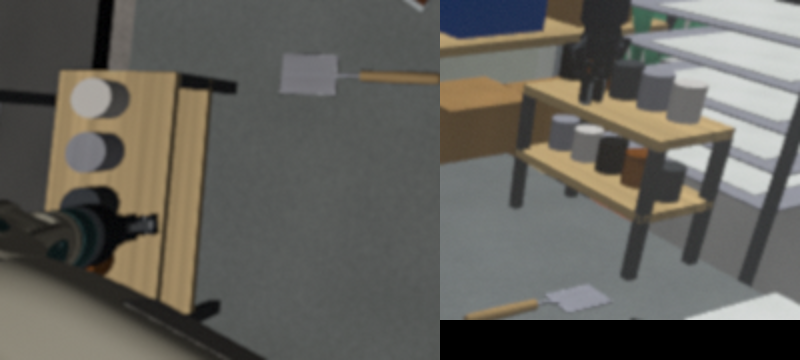

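The gripper started just above the rack's shelf, at about (590,95) in the right half. When the fingers closed they swung forward and touched it. I'll lift straight up gently and then carry on.

```bash
python3 -m jog '[[0,0,-0.03,0,0,0],[0,0,-0.04,0,0,0],[0,0,-0.03,0,0,0]]' ; python3 go.py A -.0155 -.063 .24
```

```text
time: 1.15
ee_pos: [0.172, 0.6008, 0.5066]
orientation: [-0.255, 3.131, 0.002]
contact_force: [1.0, -0.2, 0.2]
opening: -0.0001
finger_force: 0.0
t 1.15 dock xyz mm [-309.4  518.8  506.6] shift now-tool [-0.2933 -0.5823  0.2661] shift after-turn [-0.2939 -0.5818  0.2666] turn deg [0.08 0.05 0.03] F [ 1.  -0.2  0.2] op -0.0001 ff 0.0
```

```bash
R='[[-0.0267,-0.0529,0,0,0,0],[-0.0267,-0.0529,0,0,0,0],[-0.0267,-0.0529,0,0,0,0],[-0.0267,-0.0529,0,0,0,0],[-0.0267,-0.0529,0,0,0,0]]'; python3 -m jog '[[-0.0267,-0.0529,0,0,0,0],[-0.0267,-0.0529,0,0,0,0],[-0.0267,-0.0529,0,0,0,0],[-0.0267,-0.0529,0,0,0,0],[-0.0267,-0.0529,0,0,0,0]]' >/dev/null; python3 -m jog '[[-0.0267,-0.0529,0,0,0,0],[-0.0267,-0.0529,0,0,0,0],[-0.0267,-0.0529,0,0,0,0],[-0.0267,-0.0529,0,0,0,0],[-0.0267,-0.0529,0,0,0,0]]' >/dev/null;  python3 -m jog '[[-0.0267,-0.0529,0,0,0,0],[0,0,0,0,0,0],[0,0,0,0,0,0]]'; python3 go.py A -.0155 -.063 .24
```

```text
time: 2.78
ee_pos: [0.5559, 0.0742, 0.5045]
orientation: [0.254, -3.13, -0.001]
contact_force: [0.7, 0.0, -0.4]
opening: 0.0001
finger_force: 0.0
t 2.77 dock xyz mm [-15.5 -62.9 504.5] shift now-tool [-0.0003 -0.0003  0.2645] shift after-turn [-0.000e+00 -1.000e-04  2.645e-01] turn deg [ 0.04 -0.05 -0.  ] F [ 0.7  0.  -0.4] op 0.0001 ff 0.0
```

```bash
python3 -m jog '[[0,0,0.055,0,0,0],[0,0,0.055,0,0,0],[0,0,0.055,0,0,0],[0,0,0.055,0,0,0],[0,0,0.045,0,0,0]]' >/dev/null;  python3 -m jog '[[0,0,0.01,0,0,0],[0,0,0,0,0,0],[0,0,0,0,0,0]]' >/dev/null; python3 go.py A -.0155 -.063 .208
python3 - <<'E'
from rig import imaging
import cv2,numpy as np
a=imaging.get_image("top")[160:240,240:320,::-1];b=imaging.get_image("scene")[170:240,320:430,::-1]
a=cv2.resize(a,(320,320),interpolation=2);b=cv2.resize(b,(480,305),interpolation=2)
o=np.zeros((320,800,3),np.uint8);o[:,:320]=a;o[:305,320:]=b
cv2.imwrite("pics/p1.png",o)
E
```

```text
t 3.77 dock xyz mm [-13.9 -62.7 232.2] shift now-tool [ 0.0017 -0.0003  0.0242] shift after-turn [ 0.0016 -0.0003  0.0242] turn deg [-0.04  0.26  0.07] F [ 0.1 -0.1  0.9] op -0.0003 ff 0.0
```

View pics/p1.png

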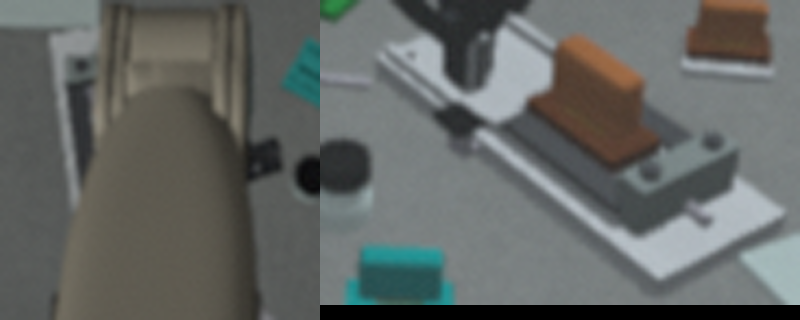

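Run:
```python
from h import *
d=(.5611,.1388,.1622)
f=lambda X:((proj("scene",w(d,X))-[320,170])*[480/110,305/70]+[320,0]).round(1)
print("tip",f((-.0139,-.0627,.059)),"tip corners",[f((-.0139+a,-.0627+b,.059)).tolist() for a in(-.011,.011) for b in(-.012,.012)])
print("pad",[f((-.011+a,-.063+b,.035)).tolist() for a in(-.013,.013) for b in(-.011,.011)],[f((-.0165+a,-.063+b,.035)).tolist() for a in(-.013,.013) for b in(-.011,.011)])
```

```text
tip [463.9  81.2] tip corners [[436.0, 78.9], [468.3, 65.6], [459.4, 97.2], [491.9, 83.5]]
pad [[436.2, 112.4], [465.4, 100.0], [463.6, 134.3], [493.0, 121.5]] [[430.5, 107.9], [459.6, 95.6], [457.7, 129.6], [487.1, 116.9]]
```

The fingertips at crop (464,82) sit right above the pad at (458,118), so I'll descend in small steps.

```bash
python3 -m jog '[[0.0015,-0.001,0.01,0,-0.2,0],[0,0,0.01,0,0,0],[0,0,0,0,0,0]]' >/dev/null; python3 go.py A -.0155 -.064 .208;  python3 -m jog '[[0,0,0.002,0,0,0],[0,0,0.001,0,0,0],[0,0,0.001,0,0,0]]' >/dev/null; python3 go.py A -.0155 -.064 .208
```

```text
t 4.25 dock xyz mm [-17.4 -63.9 208.6] shift now-tool [-0.0019 -0.0001  0.0006] shift after-turn [-0.0019 -0.0001  0.0006] turn deg [0.02 0.09 0.02] F [-0.6 -0.1 -0. ] op -0.0 ff 0.0
t 4.62 dock xyz mm [-17.  -63.9 205.9] shift now-tool [-0.0015 -0.0001 -0.0021] shift after-turn [-0.0015 -0.0001 -0.0021] turn deg [-0.02  0.17  0.03] F [-2.7 -0.6  3.5] op -0.0001 ff 1.9
```

```bash
for i in 1 2; do python3 -m jog '[[-0.0003,0,0.0015,0,0,0],[0,0,0.0015,0,0,0],[0,0,0,0,0,0]]' >/dev/null; python3 go.py A -.0155 -.064 .2; done
```

```text
t 5.0 dock xyz mm [-16.4 -63.9 202.5] shift now-tool [-0.0009 -0.0001  0.0025] shift after-turn [-0.0009 -0.0001  0.0025] turn deg [0.01 0.2  0.03] F [ 0.1 -0.7  1.4] op -0.0 ff 0.9
t 5.38 dock xyz mm [-16.  -63.9 201. ] shift now-tool [-0.0005 -0.0001  0.001 ] shift after-turn [-0.0005 -0.0001  0.001 ] turn deg [-0.02  0.21  0.03] F [-4.8 -0.1 11.3] op 0.0001 ff 5.5
```

Run:
```python
from rig import imaging
import cv2,numpy as np
b=imaging.get_image("scene")[160:245,310:435,::-1]
cv2.imwrite("pics/p2.png",cv2.resize(b,None,fx=4,fy=4,interpolation=2))
```

```text
(no output)
```

View pics/p2.png

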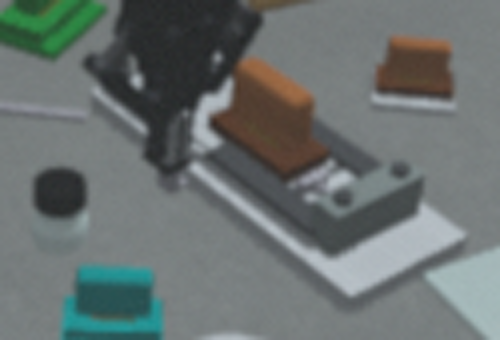

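The block has sprung back: there is now a gap at (325,178) between it and the stop head. I'll lift off and move over the grip.

```bash
python3 -m jog '[[0,0,-0.04,0,0,0],[0,0,-0.06,0,0,0],[-0.012,0.032,0,0,0,0],[-0.012,0.032,0,0,0,0],[0,0,0,0,0,0]]' 0.2 >/dev/null; python3 -m jog '[[0,0,0,0,0,0],[0,0,0,0,0,0]]' >/dev/null; python3 go.py A .008 0 .217
python3 - <<'E'
from rig import imaging
import cv2,numpy as np
b=imaging.get_image("scene")[150:235,310:435,::-1]
cv2.imwrite("pics/p3.png",cv2.resize(b,None,fx=5,fy=5,interpolation=2))
from h import *
d=(.5611,.1388,.1622)
for x in(.003,.008,.013): print(x,[((proj("scene",w(d,(x+a,b,.078)))-[310,150])*5).round().tolist() for a in(-.03,.03) for b in(-.011,.011)])
E
```

```text
t 6.3 dock xyz mm [  7.2  -0.5 299.4] shift now-tool [-0.0006  0.0005  0.0824] shift after-turn [-0.0008  0.0005  0.0824] turn deg [-0.01  0.16 -0.02] F [0.1 1.  0.3] op 0.0514 ff 0.0
0.003 [[279.0, 119.0], [312.0, 106.0], [357.0, 173.0], [390.0, 159.0]]
0.008 [[285.0, 123.0], [318.0, 110.0], [364.0, 178.0], [397.0, 164.0]]
0.013 [[292.0, 127.0], [324.0, 114.0], [371.0, 183.0], [403.0, 168.0]]
```

View pics/p3.png

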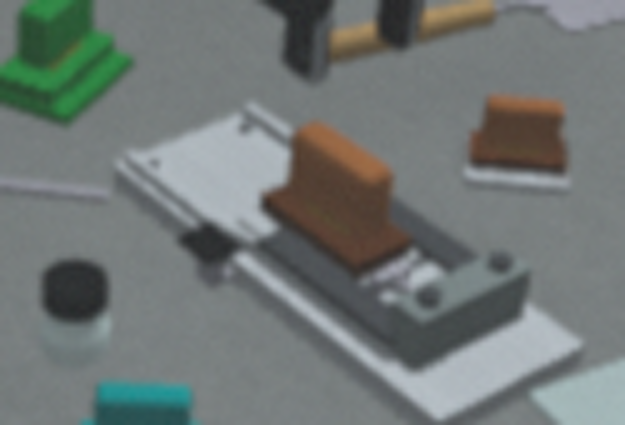

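The grip top spans about (295,128) to (392,168), which matches x ≈ +7 mm in the dock with the fingers on both sides of it. I'll descend and grip.

```bash
python3 -m jog '[[0,0,0.04,0,0,0],[0,0.0005,0.032,0,0,0],[0,0,0.01,0,0,0],[0,0,0,0,0,0]]' >/dev/null; python3 go.py A .008 0 .217; python3 -m jog '[[0,0,0,0,0,0],[0,0,0,0,0,0],[0,0,0,0,0,0],[0,0,0,0,0,0]]' -1 40; python3 go.py A -.068 0 .217
```

```text
t 6.85 dock xyz mm [  7.5   0.3 217.5] shift now-tool [-0.0005 -0.0003  0.0005] shift after-turn [-0.0005 -0.0003  0.0005] turn deg [0.   0.13 0.  ] F [ 0.2 -0.9  0.6] op 0.0511 ff 0.0
time: 7.35
ee_pos: [0.5696, 0.1406, 0.2195]
orientation: [-0.255, 3.125, -0.0]
contact_force: [0.1, -2.1, 6.0]
opening: 0.0213
finger_force: 44.5
t 7.35 dock xyz mm [  8.7   0.4 219.5] shift now-tool [ 0.0767 -0.0004  0.002 ] shift after-turn [ 0.0767 -0.0004  0.0025] turn deg [-0.04  0.38  0.02] F [ 0.1 -2.1  6. ] op 0.0213 ff 44.5
```

```bash
python3 -m jog '[[0.004,0,-0.001,0,0,0],[0.008,0,0,0,0,0],[0.008,0,0,0,0,0]]' >/dev/null; python3 go.py A -.068 0 .217; python3 -m jog '[[0.011,0,0,0,0,0],[0.011,0,0,0,0,0],[0.011,0,0,0,0,0],[0.011,0,0,0,0,0],[0.011,0,0,0,0,0]]' >/dev/null; python3 go.py A -.068 0 .217
```

```text
t 7.72 dock xyz mm [-11.9   0.7 219.5] shift now-tool [ 0.0562 -0.0007  0.0021] shift after-turn [ 0.0561 -0.0007  0.0025] turn deg [0.02 0.36 0.03] F [2.7 0.7 3.4] op 0.0212 ff 44.0
t 8.35 dock xyz mm [-67.1   0.5 219.4] shift now-tool [ 0.0009 -0.0005  0.0024] shift after-turn [ 0.0009 -0.0005  0.0024] turn deg [-0.    0.37  0.03] F [4.8 0.6 6. ] op 0.0219 ff 44.5
```

```bash
python3 -m jog '[[0.003,0,0,0,0,0],[0,0,-0.003,0,0,0],[0,0,-0.003,0,0,0],[0,0,0,0,0,0]]' >/dev/null; python3 go.py A -.07 0 .3
python3 - <<'E'
from rig import imaging
import cv2,numpy as np
b=imaging.get_image("scene")[130:250,270:430,::-1]
cv2.imwrite("pics/p4.png",cv2.resize(b,None,fx=4.5,fy=4.5,interpolation=2))
E
```

```text
t 8.85 dock xyz mm [-71.8   0.6 223.3] shift now-tool [-0.0018 -0.0006 -0.0767] shift after-turn [-0.0018 -0.0006 -0.0767] turn deg [-0.   -0.04  0.04] F [ 0.   0.5 -3.8] op 0.0212 ff 43.0
```

View pics/p4.png

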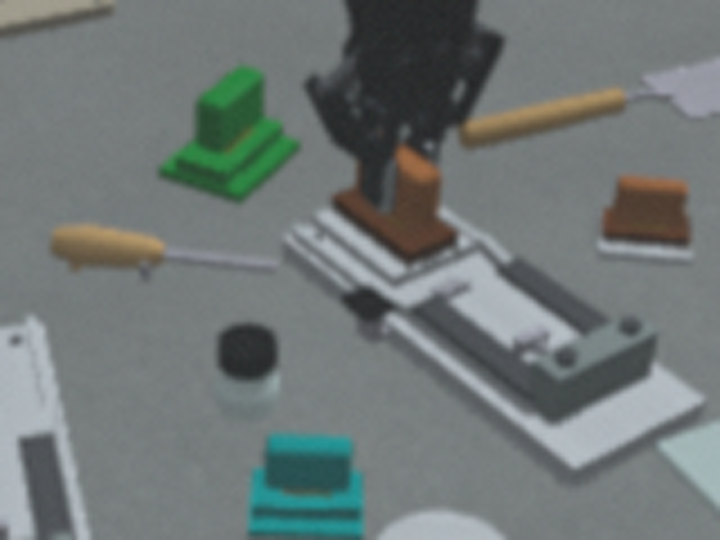

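Block is clear of the dock (weight −3.8 N); sole visible at (395,255), nothing attached. Lift and transport.

```bash
python3 -m jog '[[0,0,-0.03,0,0,0],[0,0,-0.04,0,0,0],[0,0,-0.015,0,0,0],[0,0,0,0,0,8],[0,0,0,0,0,8]]' >/dev/null; python3 -m jog '[[0,0,0,0,0,6],[0,0,0,0,0,0]]' >/dev/null; python3 go.py B -.068 0 .3
```

```text
t 9.78 dock xyz mm [-149.1  271.4  308.3] shift now-tool [-0.0804 -0.2716  0.0083] shift after-turn [-0.0811 -0.2714  0.0083] turn deg [0.03 0.06 0.13] F [-0.   0.4 -3.9] op 0.0212 ff 43.1
```

```bash
python3 -m jog '[[-0.0135,-0.0452,0,0,0,0],[-0.0135,-0.0452,0,0,0,0],[-0.0135,-0.0452,0,0,0,0],[-0.0135,-0.0452,0,0,0,0],[-0.0135,-0.0452,0,0,0,0]]' >/dev/null;  python3 -m jog '[[-0.0136,-0.0454,0,0,0,0.1],[0,0,0,0,0,0],[0,0,0,0,0,0]]' >/dev/null; python3 go.py B -.068 0 .235
```

```text
t 10.78 dock xyz mm [-6.760e+01  3.000e-01  3.086e+02] shift now-tool [ 0.0005 -0.0004  0.0736] shift after-turn [ 0.0004 -0.0003  0.0736] turn deg [ 0.13  0.07 -0.01] F [-0.3  0.2 -4.3] op 0.0216 ff 43.2
```

```bash
python3 -m jog '[[0,0,0.03,0,0,0],[0,0,0.03,0,0,0],[0,0,0.014,0,0,0],[0,0,0,0,0,0]]' >/dev/null; python3 go.py B -.068 0 .22; for i in 1 2 3; do python3 -m jog '[[0,0,0.002,0,0,0],[0,0,0.002,0,0,0],[0,0,0,0,0,0]]' >/dev/null; python3 go.py B -.068 0 .22; done
```

```text
t 11.28 dock xyz mm [-67.8   1.3 234.3] shift now-tool [ 0.0002 -0.0013  0.0143] shift after-turn [ 0.0002 -0.0013  0.0143] turn deg [0.12 0.01 0.05] F [ 0.1 -0.2 -3.7] op 0.0212 ff 43.1
t 11.65 dock xyz mm [-66.5   0.3 232. ] shift now-tool [ 0.0015 -0.0003  0.012 ] shift after-turn [ 0.0015 -0.0003  0.012 ] turn deg [ 0.06  0.25 -0.04] F [ 0.1 -0.6 -3.9] op 0.0214 ff 43.1
t 12.03 dock xyz mm [-67.    0.4 227.2] shift now-tool [ 0.001  -0.0004  0.0072] shift after-turn [ 0.001  -0.0004  0.0072] turn deg [ 0.08  0.15 -0.04] F [ 0.9  0.1 -4.5] op 0.0218 ff 43.1
t 12.4 dock xyz mm [-67.    0.4 223.2] shift now-tool [ 0.001  -0.0005  0.0032] shift after-turn [ 0.001  -0.0004  0.0032] turn deg [ 0.08  0.15 -0.04] F [ 0.3  0.8 -4.8] op 0.0214 ff 43.1
```

```bash
for i in 1 2 3; do python3 -m jog '[[0,0,0.001,0,0,0],[0,0,0,0,0,0]]' >/dev/null; python3 go.py B -.068 0 .22; done
```

```text
t 12.65 dock xyz mm [-66.8   0.4 222.4] shift now-tool [ 0.0012 -0.0004  0.0024] shift after-turn [ 0.0012 -0.0004  0.0024] turn deg [ 0.08  0.18 -0.04] F [-0.2 -0.3 -4. ] op 0.0211 ff 43.1
t 12.9 dock xyz mm [-66.9   0.4 221.4] shift now-tool [ 0.0011 -0.0004  0.0014] shift after-turn [ 0.0011 -0.0004  0.0014] turn deg [ 0.08  0.18 -0.04] F [-0.5  0.2 -4.3] op 0.0215 ff 43.1
t 13.15 dock xyz mm [-66.9   0.4 220.3] shift now-tool [ 0.0011 -0.0004  0.0003] shift after-turn [ 0.0011 -0.0004  0.0003] turn deg [ 0.08  0.18 -0.04] F [-0.1 -0.4 -3.1] op 0.0216 ff 43.1
```

```bash
for i in 1 2; do python3 -m jog '[[0,0,0.0007,0,0,0],[0,0,0,0,0,0]]' >/dev/null; python3 go.py B -.068 0 .22; done
```

```text
t 13.4 dock xyz mm [-66.8   0.4 219.7] shift now-tool [ 0.0012 -0.0004 -0.0003] shift after-turn [ 0.0012 -0.0004 -0.0003] turn deg [ 0.08  0.18 -0.04] F [-0.6  0.2 -4.2] op 0.0214 ff 43.1
t 13.65 dock xyz mm [-66.8   0.4 219.5] shift now-tool [ 0.0012 -0.0004 -0.0005] shift after-turn [ 0.0012 -0.0004 -0.0005] turn deg [ 0.07  0.19 -0.04] F [-2.1  1.2  1.3] op 0.0212 ff 44.0
```

```bash
for i in 1 2 3 4; do python3 -m jog '[[-0.003,0,0,0,0,0],[-0.003,0,0,0,0,0]]' >/dev/null; python3 go.py B -.02 0 .2195 | cut -d' ' -f1-20,24-; done
```

```text
t 13.9 dock xyz mm [-61.4   0.4 219.6] shift now-tool [-0.0414 -0.0004  0.0001] shift after-turn [-0.0414 -0.0004 deg [ 0.06  0.07 -0.04] F [-7.1  1.5  7.8] op 0.0214 ff 44.7
t 14.15 dock xyz mm [-55.7   0.5 219.6] shift now-tool [-0.0357 -0.0004  0.0001] shift after-turn [-0.0357 -0.0005 deg [ 0.06  0.01 -0.04] F [-6.5  1.2  7.6] op 0.0214 ff 44.8
t 14.4 dock xyz mm [-49.7   0.4 219.6] shift now-tool [-0.0297 -0.0004  0.0001] shift after-turn [-0.0297 -0.0004 deg [ 0.06  0.01 -0.04] F [-6.9  1.1  6.6] op 0.0216 ff 44.8
t 14.65 dock xyz mm [-42.8   0.4 219.5] shift now-tool [-0.0228 -0.0004  0.0001] shift after-turn [-0.0228 -0.0004   ] turn deg [ 0.06  0.15 -0.04] F [-5.7  1.2  6.7] op 0.0216 ff 44.5
```

```bash
python3 -m jog '[[-0.003,0,-0.0006,0,0,0],[-0.003,0,0,0,0,0]]' >/dev/null;python3 go.py B -.02 0 .2195 | cut -d' ' -f1-10,24-; for i in 1 2 3 4; do python3 -m jog '[[-0.003,0,0,0,0,0],[-0.003,0,0,0,0,0]]' >/dev/null; python3 go.py B -.02 0 .2195 | cut -d' ' -f1-10,24-; done
```

```text
t 14.9 dock xyz mm [-36.5   0.4 219.5]   ] turn deg [ 0.07  0.18 -0.04] F [-2.  -0.1  1.6] op 0.0212 ff 43.9
t 15.15 dock xyz mm [-30.6   0.4 219.6] deg [ 0.08  0.19 -0.04] F [-2.4 -0.4 -0.1] op 0.0216 ff 43.8
t 15.4 dock xyz mm [-24.5   0.4 219.6] deg [ 0.08  0.19 -0.04] F [-1.4 -0.2 -1.7] op 0.0214 ff 43.6
t 15.65 dock xyz mm [-18.6   0.4 219.6] 0.0001] turn deg [ 0.08  0.19 -0.04] F [-0.7  0.7 -1.9] op 0.0215 ff 43.4
t 15.9 dock xyz mm [-12.6   0.4 219.7] 0.0002] turn deg [ 0.07  0.18 -0.04] F [-1.1  1.  -1.3] op 0.0212 ff 43.4
```

```bash
for i in 1 2 3 4 5 6; do python3 -m jog '[[-0.0015,0,0,0,0,0],[-0.0015,0,0,0,0,0]]' >/dev/null; python3 go.py B -.02 0 .2195 | cut -d' ' -f1-10,24-; done
```

```text
t 16.15 dock xyz mm [ -9.8   0.4  0.0003] turn deg [ 0.07  0.17 -0.04] F [-0.9  0.2 -2.3] op 0.0216 ff 43.4
t 16.4 dock xyz mm [ -6.8   0.4  0.0003] turn deg [ 0.08  0.18 -0.04] F [-0.5  0.3 -2.7] op 0.0219 ff 43.4
t 16.65 dock xyz mm [ -3.7   0.4  0.0003] turn deg [ 0.08  0.18 -0.04] F [-1.5  0.3 -2.9] op 0.0217 ff 43.4
t 16.9 dock xyz mm [ -0.7   0.4  0.0003] turn deg [ 0.08  0.18 -0.04] F [-0.5 -0.  -2.6] op 0.0215 ff 43.4
t 17.15 dock xyz mm [  2.3   -0.0004  0.0003] turn deg [ 0.07  0.18 -0.04] F [-1.1  0.4 -2.9] op 0.0213 ff 43.4
t 17.4 dock xyz mm [  5.3   -0.0004  0.0004] turn deg [ 0.08  0.18 -0.04] F [-0.1  0.4 -1.7] op 0.0215 ff 43.4
```

```bash
for i in 1 2 3 4 5 6; do python3 -m jog '[[-0.001,0,0,0,0,0],[-0.001,0,0,0,0,0]]' >/dev/null; python3 go.py B -.02 0 .2195 | cut -d' ' -f1-9,24-; done
```

```text
t 17.65 dock xyz mm [  7.2  -0.0004  0.0003] turn deg [ 0.08  0.18 -0.04] F [-0.9 -0.7 -2. ] op 0.0214 ff 43.4
t 17.9 dock xyz mm [  9.2  -0.0004  0.0004] turn deg [ 0.08  0.18 -0.04] F [-0.6 -0.4 -2.9] op 0.0214 ff 43.4
t 18.15 dock xyz mm [ 10.6    0.0002] turn deg [ 0.07  0.06 -0.04] F [-3.8  1.   0.6] op 0.0213 ff 43.8
t 18.4 dock xyz mm [ 11.4    0.0003] turn deg [ 0.06 -0.13 -0.05] F [-8.9  1.   5.4] op 0.0217 ff 44.4
t 18.65 dock xyz mm [ 12.9    0.0004] turn deg [ 0.06 -0.2  -0.06] F [-9.8  0.8  6.2] op 0.0214 ff 44.4
t 18.9 dock xyz mm [ 14.8    0.0004] turn deg [ 0.05 -0.22 -0.05] F [-9.7  1.9  7.3] op 0.0214 ff 44.5
```

```bash
python3 -m jog '[[-0.001,0,-0.0003,0,0,0],[-0.001,0,0,0,0,0]]' >/dev/null; for i in 1 2 3 4 5; do python3 -m jog '[[-0.001,0,0,0,0,0],[-0.001,0,0,0,0,0]]' >/dev/null; python3 go.py B -.02 0 .2195 | cut -d' ' -f1-9,24-; done
```

```text
t 19.4 dock xyz mm [ 18.5    0.0004] turn deg [ 0.06 -0.28 -0.06] F [-10.2   2.4   6.8] op 0.0211 ff 44.5
t 19.65 dock xyz mm [ 20.3   -0.0005  0.0005] turn deg [ 0.06 -0.31 -0.06] F [-11.    2.6   6.9] op 0.0216 ff 44.5
t 19.9 dock xyz mm [ 22.1   -0.0005  0.0005] turn deg [ 0.06 -0.33 -0.06] F [-11.5   1.8   7.4] op 0.0212 ff 44.6
t 20.15 dock xyz mm [ 24.   [ 0.044  -0.0004  0.0005] turn deg [ 0.05 -0.36 -0.06] F [-12.3   2.    7.5] op 0.0215 ff 44.7
t 20.4 dock xyz mm [ 25.8   -0.0005  0.0005] turn deg [ 0.05 -0.39 -0.06] F [-13.    2.1   8.1] op 0.0212 ff 44.8
```

```bash
python3 -m jog '[[-0.0007,0,-0.0006,0,0,0],[-0.0007,0,0,0,0,0]]' >/dev/null; for i in 1 2 3 4 ; do python3 go.py B -.02 0 .2195 | cut -d' ' -f1-11,24-;  python3 -m jog '[[-0.0006,0,0,0,0,0],[-0.0006,0,0,0,0,0]]' >/dev/null;done; python3 go.py B -.02 0 .2195 | cut -d' ' -f1-11,24-
```

```text
t 20.65 dock xyz mm [ 27.2   0.5 220.1]  0.0006] turn deg [ 0.06 -0.39 -0.06] F [-11.8   1.7   5.6] op 0.0216 ff 44.4
t 20.9 dock xyz mm [ 28.3   0.5 220.1]  0.0006] turn deg [ 0.05 -0.41 -0.06] F [-9.8  1.2  6.1] op 0.0213 ff 44.4
t 21.15 dock xyz mm [ 29.4   0.5 220.1]  0.0006] turn deg [ 0.05 -0.43 -0.06] F [-11.1   2.4   6.8] op 0.0217 ff 44.4
t 21.4 dock xyz mm [ 30.5   0.5 220.1] -0.0005  0.0006] turn deg [ 0.05 -0.44 -0.06] F [-12.1   2.5   6. ] op 0.0212 ff 44.4
t 21.65 dock xyz mm [ 31.6   0.5 220.1] -0.0005  0.0006] turn deg [ 0.05 -0.46 -0.06] F [-12.6   2.1   6.3] op 0.0213 ff 44.5
```

```bash
for i in 1 2 3; do  python3 -m jog '[[-0.0003,0,0,0,0,0],[-0.0003,0,0,0,0,0]]' >/dev/null; python3 go.py B -.02 0 .2195 | cut -d' ' -f1-11,24-; done
```

```text
t 21.9 dock xyz mm [ 32.3   0.5 220.1] -0.0005  0.0006] turn deg [ 0.05 -0.45 -0.06] F [-12.5   1.2   6.1] op 0.0217 ff 44.5
t 22.15 dock xyz mm [ 32.8   0.5 220.1]  0.0006] turn deg [ 0.05 -0.46 -0.06] F [-12.4   2.1   7.6] op 0.0215 ff 44.5
t 22.4 dock xyz mm [ 33.3   0.5 220.1]  0.0006] turn deg [ 0.05 -0.47 -0.06] F [-12.2   1.5   6.4] op 0.0215 ff 44.5
```

```bash
for i in 1 2 3 4 ; do  python3 -m jog '[[0.0004,0,0,0,0,0],[0.0004,0,0,0,0,0]]' >/dev/null; python3 go.py B -.02 0 .2195 | cut -d' ' -f1-11,24-; done
```

```text
t 22.65 dock xyz mm [ 33.    0.4 0.053  -0.0004  0.0006] turn deg [ 0.06 -0.38 -0.06] F [-11.1   2.    4.5] op 0.021 ff 44.5
t 22.9 dock xyz mm [ 32.7   0.5 220. -0.0005  0.0005] turn deg [ 0.06 -0.3  -0.06] F [-8.1  1.2  2. ] op 0.0215 ff 44.2
t 23.15 dock xyz mm [ 32.4   0.4 220. -0.0004  0.0005] turn deg [ 0.07 -0.22 -0.06] F [-7.2  1.5  0.8] op 0.0214 ff 44.0
t 23.4 dock xyz mm [ 31.9   0.4 219.9]  0.0004] turn deg [ 0.07 -0.17 -0.05] F [-6.9  0.6  0.4] op 0.0214 ff 43.9
```

```bash
for i in 1 2 3 4 ; do  python3 -m jog '[[0.0004,0,0,0,0,0],[0.0004,0,0,0,0,0]]' >/dev/null; python3 go.py B -.02 0 .2195 | cut -d' ' -f1-11,24-; done
```

```text
t 23.65 dock xyz mm [ 31.2   0.4 219.9]  0.0004] turn deg [ 0.07 -0.16 -0.06] F [-5.9  1.2 -0.3] op 0.0215 ff 43.8
t 23.9 dock xyz mm [ 30.6   0.4 219.9]  0.0004] turn deg [ 0.07 -0.11 -0.06] F [-5.   0.3 -0.9] op 0.0218 ff 43.6
t 24.15 dock xyz mm [ 30.3   0.4 219.9]  0.0004] turn deg [ 0.08 -0.03 -0.05] F [-4.8  1.3 -2.6] op 0.0215 ff 43.3
t 24.4 dock xyz mm [ 30.1   0.4 220. -0.0004  0.0005] turn deg [ 0.08  0.06 -0.04] F [-4.3  0.2 -5.9] op 0.0212 ff 43.0
```

```bash
for i in 1 2 3 ; do  python3 -m jog '[[0.0004,0,0,0,0,0],[0.0004,0,0,0,0,0]]' >/dev/null; python3 go.py B -.02 0 .2195 | cut -d' ' -f1-11,24-; done
```

```text
t 24.65 dock xyz mm [ 29.8   0.4 220.3]  0.0008] turn deg [ 0.09  0.14 -0.03] F [-5.7 -0.4 -6.9] op 0.0214 ff 42.8
t 24.9 dock xyz mm [ 29.4   0.4 220.8]  0.0013] turn deg [ 0.09  0.21 -0.03] F [-3.4  0.6 -7. ] op 0.0214 ff 42.8
t 25.15 dock xyz mm [ 28.    0.4 0.048  -0.0004  0.0017] turn deg [ 0.08  0.11 -0.03] F [-6.4  0.4 -3. ] op 0.0214 ff 43.3
```

```bash
cat > s.py <<'E'
import numpy as np
from rig import sensors
from scipy.spatial.transform import Rotation as R
d=(.5763,-.1697,-.2223);s=sensors.state();Q=R.from_rotvec(s["orientation"]).as_matrix()
g=s["ee_pos"]+Q[:,2]*.155;u=np.array([np.cos(d[2]),np.sin(d[2]),0]);v=np.array([-u[1],u[0],0])
r=g-[d[0],d[1],0];F=np.array(s["contact_force"])
print("t %.2f grasp x %.2f y %.2f z %.2f | Fx %.1f Fy %.1f Fz %.1f M %s"%(s["time"],1e3*r@u,1e3*r@v,1e3*r[2],F@u,F@v,F[2],np.round(s["moment"],2)))
E
python3 s.py; python3 -m jog '[[-0.0015,0,0,0,0,0],[-0.0015,0,0,0,0,0]]' >/dev/null; python3 s.py; for i in 1 2 3 4 5; do  python3 -m jog '[[-0.0004,0,0,0,0,0],[-0.0004,0,0,0,0,0]]' >/dev/null; python3 s.py; done
```

```text
t 25.15 grasp x 28.29 y 0.66 z 66.16 | Fx -6.3 Fy -1.0 Fz -3.0 M [ 0.33  1.59 -0.01]
t 25.40 grasp x 29.27 y 0.70 z 66.08 | Fx -10.6 Fy -0.4 Fz 0.8 M [ 0.43  2.27 -0.03]
t 25.65 grasp x 30.04 y 0.69 z 66.05 | Fx -9.7 Fy -0.2 Fz 0.5 M [0.4  2.24 0.03]
t 25.90 grasp x 30.79 y 0.68 z 66.05 | Fx -11.0 Fy -1.3 Fz 0.3 M [0.39 2.25 0.02]
t 26.15 grasp x 31.43 y 0.68 z 66.03 | Fx -9.6 Fy -1.3 Fz 0.6 M [ 0.41  2.29 -0.03]
t 26.40 grasp x 32.53 y 0.72 z 66.01 | Fx -9.9 Fy -0.4 Fz -2.1 M [ 0.4   2.04 -0.01]
t 26.65 grasp x 33.61 y 0.68 z 66.03 | Fx -9.6 Fy 0.2 Fz -1.7 M [ 0.38  2.03 -0.07]
```

```bash
for i in 1 2 3 4 5 6; do  python3 -m jog '[[0.0004,0,0,0,0,0],[0.0004,0,0,0,0,0]]' >/dev/null; python3 s.py; done
```

```text
t 26.90 grasp x 33.12 y 0.68 z 66.05 | Fx -8.5 Fy -0.8 Fz -2.5 M [ 0.35  1.9  -0.06]
t 27.15 grasp x 32.35 y 0.71 z 66.02 | Fx -7.7 Fy -0.3 Fz -2.0 M [ 0.32  1.88 -0.  ]
t 27.40 grasp x 31.98 y 0.70 z 66.05 | Fx -7.7 Fy -0.7 Fz -3.3 M [ 0.29  1.61 -0.01]
t 27.65 grasp x 31.89 y 0.69 z 66.06 | Fx -5.0 Fy -0.1 Fz -4.9 M [0.25 1.31 0.01]
t 27.90 grasp x 31.81 y 0.67 z 66.04 | Fx -3.4 Fy 0.4 Fz -5.4 M [0.31 1.15 0.01]
t 28.15 grasp x 31.67 y 0.64 z 65.96 | Fx -2.5 Fy 0.5 Fz -7.1 M [ 0.26  0.75 -0.  ]
```

```bash
python3 -m jog '[[0,0,0.0006,0,0,0],[0,0,0,0,0,0]]' >/dev/null; python3 s.py; python3 -m jog '[[0,0,0,0,0,0],[0,0,0,0,0,0],[0,0,0,0,0,0],[0,0,0,0,0,0]]' 0.2 ; python3 s.py; python3 -m jog '[[0,0,-0.03,0,0,0],[0,0,-0.05,0,0,0],[0,0,-0.05,0,0,0],[0,0,-0.05,0,0,0],[0,0,-0.05,0,0,0]]'; python3 -m jog '[[0.06,0,0,0,0,0],[0.06,0,0,0,0,0],[0.06,0,0,0,0,0]]' >/dev/null
python3 - <<'E'
from rig import imaging
import cv2,numpy as np
a=imaging.get_image("top");b=imaging.get_image("scene")
cv2.imwrite("pics/t9.png",a[:,:,::-1]);cv2.imwrite("pics/s9.png",b[:,:,::-1])
o=np.zeros((560,800,3),np.uint8)
o[:400,:320]=cv2.resize(a[155:255,330:410,::-1],(320,400),interpolation=2)
o[:,320:]=cv2.resize(b[180:320,220:340,::-1],(480,560),interpolation=2)
cv2.imwrite("pics/p5.png",o)
E
```

```text
t 28.40 grasp x 31.63 y 0.64 z 65.81 | Fx -4.7 Fy 1.6 Fz -3.3 M [ 0.45  0.92 -0.02]
time: 28.9
ee_pos: [0.6067, -0.1763, 0.2207]
orientation: [0.349, 3.117, 0.001]
contact_force: [-0.3, 0.4, 0.1]
opening: 0.0509
finger_force: 0.0
t 28.90 grasp x 31.82 y 0.42 z 65.75 | Fx -0.4 Fy 0.3 Fz 0.1 M [ 0.04 -0.06  0.02]
time: 29.52
ee_pos: [0.6053, -0.1762, 0.452]
orientation: [0.349, 3.118, 0.001]
contact_force: [0.7, 0.2, 0.2]
opening: 0.0509
finger_force: 0.0
```

View pics/p5.png

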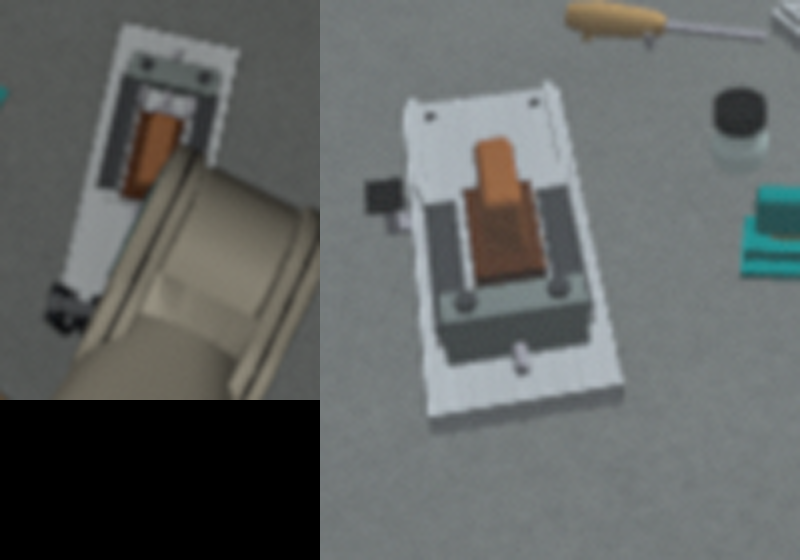

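The block sits against dock B's head, with the ejector rod pushed out behind the head at (520,358). It was not thrown back when released, so the catch is holding. Handing in.

```bash
python3 -m jog '[[0,0,0,0,0,0],[0,0,0,0,0,0],[0,0,0,0,0,0]]'
python3 - <<'E'
from rig import ctrl,imaging
import cv2,numpy as np
b=imaging.get_image("scene")[180:320,220:340,::-1].astype(int);a=cv2.imread("pics/s9.png")[180:320,220:340].astype(int)
print(np.abs(a-b).mean(),(np.abs(a-b).max(2)>40).sum())
print(ctrl.finish_job())
E
```

```text
time: 30.38
ee_pos: [0.4311, -0.1369, 0.4498]
orientation: [0.349, 3.118, 0.001]
contact_force: [0.0, -0.2, -0.9]
opening: 0.0513
finger_force: 0.0
1.0695238095238095 0
the job is handed in; nothing more can be done
None
```

The block was freed from dock A, slid into dock B until the catch held it, and released; the job was handed in at about 30 s with the block still in place. At the very start the closing fingertips touched the rack shelf with a reading of about 33 N, and dock B needed a second push before the catch held.

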